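Shim and wedge up the free end of a ring mandrel

TASK

I am going to hammer the ring on the mandrel that is clamped in the blue vice, but its free end whips. Draw the wooden ring clamp out from between the mandrel and the steel-topped block below it and lay it down on the bench well away from the block, then lay as many of the aluminium packers as the gap needs flat on the block, one on top of the other, each pushed in squarely under the mandrel up to the two stop pins, and slide the wooden wedge in flat on top of them, thin end first, until you feel it bite tight between packers and mandrel, without prising the mandrel up. Finish still gripping the wedge and keeping it pushed home, so that it stays tight while I strike; leave the other things on the bench where they are.

Things in the scene. Friction and masses are not known exactly. Their poses are not given: they have to be found in the camera images.
- vice: blue bench vice, 98 wide, 104 mm high, fixed to the bench, front (screw and bar, reaching 75 mm out from the origin) facing the robot. Origin on the bench under its middle; x points away from the robot, y left along the jaws, z up. Its place and yaw vary
- mandrel: tapered round steel mandrel clamped in the vice, sticking out level to the right. Origin on its axis at the jaws (90 to 99 mm above the bench); it runs 196 mm along -y of this frame (z up). Radius 12 mm at 12 mm from the origin, falling evenly to 6.5 mm at 193 mm. Springy: about 5 N lifts it 1 mm over the block
- mandrel_tip (a point): centre of the mandrel's free end, 196 mm from its origin
- block: bench block screwed down under the mandrel, which crosses over its origin nearly along y. Steel top level at height 60 mm, x from -95 to +40, y +-40. Two 6 mm stop pins, 21 mm tall, on top at x = +28 (front faces +25), y = +-18. Gap from top to mandrel underside 22 to 32 mm. Packers and wedge go in from the robot's side, along +x. Origin on the bench (z = 0)
- packer_1: aluminium packer, flat bar 130 (x) x 44 (y) x 10 mm (z), 0.13 kg, small dark dot near its -x end (either end may go first). Lies on the bench (z = 0); origin at the centre of its underside. Against the pins its centre is at x = -40 of the block, with 85 mm clear on the robot's side. One or two are needed, according to the gap
- packer_2: second packer, the same
- packer_3: third packer, the same
- wedge: wooden wedge 160 (x) x 22 (y) mm, lying on the bench, flat underside; 4 mm thick at the thin end (x = +80), rising evenly to 20 mm at x = 0, then a straight handle back to x = -80. Origin at the middle of its underside. Passes between the pins. Fills what the packers leave when that is 5 to 19 mm. Grip the handle across its 22 mm, near x = -50
- ring_clamp: wooden ring clamp, a bar 28 (x) x 140 (y) x 20 mm (z), 0.07 kg, origin at the centre of its underside. It lies on the block pointing away from the robot with one end under the mandrel, so it must be drawn back about 60 mm before it is lifted
- jar_burs: brown jar of burs, 40 x 60 mm, a bystander
- wax_tin: round tin, 64 x 20 mm, a bystander
- copper_tray: small soldered copper tray, 45 x 62 x 15 mm, a bystander to the right behind the work

How it is judged:
By the outcome, as a careful person would: the job done as asked, in the order asked, and still so for the second after the job is handed in, while the arm keeps its last pose, push and grip.
It also fails if it takes over 72 s, if anything falls off the work surface, if the arm or the gripper's body presses on something with over 40 N, if the wrist force passes 120 N, or if a joint passes its speed limit or range.

ROBOT

A 6-joint arm with a two-finger parallel gripper is mounted at the origin on a cart in front of the work surface, level with it; the furniture and walls round the work are solid. World frame = base frame: x ahead of the robot, y to its left, z up, the work surface at z = 0. Lengths are in m, angles in rad, forces in N, time in s.
With the tool pointing down it reaches from about 0.3 to 0.775 m from the base axis. Payload 14.6 kg.
Tool frame: the origin (TCP) lies between the finger pads; the fingertips stand ctrl.tip_extent ahead of it and the grasp point (between the pads) lies 3 mm ahead of it (ctrl.tip_extent is the distance from the TCP to the fingertips, in m); z points along the fingers, y is the line along which they close (so a half turn about z gives the same grasp; the last joint's range is limited). The gripper opens to 94 mm and grips with 3 to 60 N. Pads are 16 mm wide; open, the fingers measure 119 mm over their backs; the gripper's body (75 mm by 177 mm) begins 78 mm behind the grasp point.
Start: joints at [-1.399, 0.3, 1.521, -0, 1.321, -0.067], TCP at [0.13, -0.534, 0.227] pointing down, gripper open.
Joint ranges: [-3.03, 3.03], [-0.79, 2.21], [0.23, 2.52], [-1.04, 4.18], [0, 3.07], [-2.55, 2.55]. Speed limits (rad/s): [2.22, 2.22, 2.57, 3.14, 3.14, 3.14].

INTERFACE

Orientations are given as [roll, pitch, yaw] about the fixed x, y, z axes, in that order (R = Rz(yaw) Ry(pitch) Rx(roll)).
In Python, from station import ctrl gives the robot as it stands.
- The arm moves only by the tool shift_gripper, called after "Emit:" as name([rows], argument=value, ...), one row to a line, values as JSON. Schema: {"type":"object","properties":{"ticks":{"type":"array","items":{"type":"array","items":{"type":"number"},"minItems":6,"maxItems":6},"minItems":1,"maxItems":10},"jaw":{"type":"number"},"clamp_n":{"type":"number"},"only":{"type":"string"},"quiet":{"type":"boolean"},"lines":{"type":"string"}},"required":["ticks"],"additionalProperties":false}. ticks is a list of rows, 1 to 10 of them, each of 6 numbers: dx, dy, dz in m, then a rotation vector rx, ry, rz in rad; each row shifts and turns the commanded pose from where the row before left it, along the tool's axes as they then stand; what a row does not reach is not made up. A row lasts 1/10 s, in which the tool goes at most 0.05 m and 0.15 rad, less where a joint would pass 70% of its speed; a pose out of reach is approached as far as the arm can. jaw is the finger opening in m, set as the call begins (left out keeps the last). The fingers move at their own pace and stop on an object; clamp_n is the grip in N (left out, the last holds). Time passes only in rows, so rows that do not move let the fingers close. The tool returns the time, the measured TCP pose, the force, the opening and the grip force at its end. only (a regular expression) keeps the lines of the reply that match it, lines (a string "A,B") keeps lines A to B, and quiet returns only ok. Input that does not fit is refused with a message, and nothing moves.
- ctrl.get_obs(): the state, without advancing time (a new reading comes with each control period).
- ctrl.camera(name): name is "side" or "top" or "wrist"; returns a dict with "pixels" (384x512x3 uint8, blue, green, red), "fx", "fy", "cx", "cy" (pixels), "k1" (the pictures are not rectified: a ray, as slopes to the right and down, at radius r is drawn at 1 + k1 r^2 times it, then the intrinsics apply), "extrinsics" (4x4, takes a point from camera to world coordinates). Camera axes: x right, y up, looking along -z (the intrinsics and any distortion apply to the point x, -y, -z); pixel columns grow to the right and rows downward; lengths in m; the calibration is good to about 2 mm. A picture is of the moment at which its call begins. There is no depth.
- ctrl.hand_in(): hands the job in; it is judged then, once.
The state is a dict: "time_s": time; "qpos": joint angles; "joint_vel": joint speeds; "tau": joint torques, N m; "ee_pos": TCP position; "eef_rot": TCP orientation; "force": force on the tool from outside, world axes, zero at the start; "moment": the same for the moment, N m; "grip_width": finger opening in m; "grip_force": force on a finger pad.
Only numpy, scipy, OpenCV 4.12 (cv2) and the standard library are available. Lean on these libraries where they do the work, as an engineer would, in place of code of your own. Each camera call takes 0.05 s, during which the arm holds its last target. There are 200 camera calls.

## Working session

There is one attempt and no reset: what is moved stays moved. The work goes in short steps, Python scripts to look and compute and a tool call to move; the robot and the scene stay as the last step left them, time stands still between calls to the robot, and variables do not carry over. Pictures are saved under pics/ and viewed, at most 10 in all, crops included, and the job is handed in when it is done.

```bash
ls; mkdir -p pics
```

Run:
```python
from station import ctrl
import cv2
print(ctrl.tip_extent, ctrl.get_obs())
for n in ("top","side","wrist"):
    c=ctrl.camera(n); cv2.imwrite(f"pics/{n}0.png",c["pixels"]); print(n,c["fx"],c["fy"],c["cx"],c["cy"],c["k1"],c["extrinsics"].round(3).tolist() if hasattr(c["extrinsics"],'round') else c["extrinsics"])
t=cv2.imread("pics/top0.png");s=cv2.imread("pics/side0.png")
```

```text
pics
station.py
0.022 {'time_s': 0.0, 'qpos': array([-1.39863604e+00,  3.00448397e-01,  1.52159454e+00,  1.31021760e-05,
        1.32068776e+00, -6.65904065e-02]), 'joint_vel': array([-6.31001902e-04,  1.15228607e-03,  4.95589952e-05, -1.69553792e-03,
       -1.69778464e-03, -7.37506416e-04]), 'tau': array([ 1.16898968e-04, -5.31804264e+01, -3.52738667e+01,  7.08943186e-02,
        2.44784314e-02, -5.78338904e-05]), 'ee_pos': array([ 0.13003307, -0.53416055,  0.22689307]), 'eef_rot': array([-3.14045797e+00, -8.83896889e-05,  2.38747395e-01]), 'force': array([ 0.82385498,  0.62047232, -0.27150669]), 'moment': array([-0.00507472, -0.04124866, -0.04546519]), 'grip_force': 0.0, 'grip_width': 0.09405122792040796}
top 415.3630576736942 415.3630576736942 250.02441141148952 187.27734135660924 -0.04017565851109028 [[-0.001, 0.99, -0.144, 0.377], [-1.0, -0.001, 0.0, 0.034], [0.0, 0.144, 0.99, 1.294], [0.0, 0.0, 0.0, 1.0]]
side 386.1499140515787 386.1499140515787 252.58984417638936 195.57331128731812 -0.06598593134239762 [[-0.932, 0.156, -0.327, 0.119], [-0.361, -0.459, 0.811, 1.15], [-0.023, 0.874, 0.485, 0.753], [0.0, 0.0, 0.0, 1.0]]
wrist 326.9882526466493 326.9882526466493 253.7305216178427 196.60189516460912 -0.03562123231439804 [[0.237, 0.943, 0.234, 0.198], [-0.972, 0.23, 0.056, -0.518], [-0.001, -0.241, 0.971, 0.384], [0.0, 0.0, 0.0, 1.0]]
```

View pics/top0.png

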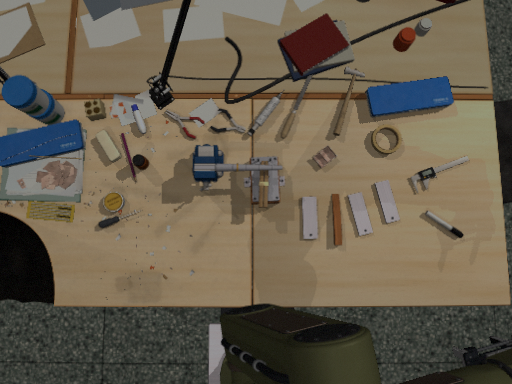

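View pics/side0.png

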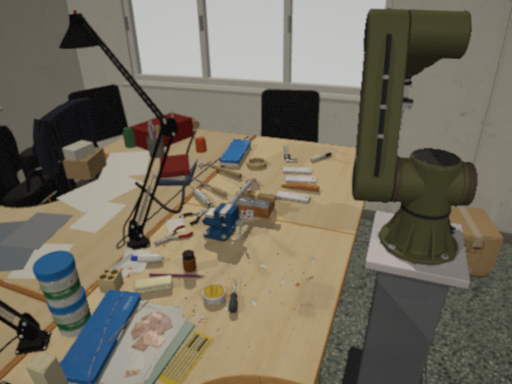

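Top view: vice about (207,162), mandrel running right to (285,168), block about (264,180) with the clamp on it at (264,190). Packers are at (310,217), (360,214) and (386,201), the wedge at (337,218), copper tray at (324,157). I'll move the wrist camera over the work for an accurate measurement.

Create h.py:
```python
import numpy as np, cv2
from station import ctrl
def ray(c,uv):
    K=np.array([[c["fx"],0,c["cx"]],[0,c["fy"],c["cy"]],[0,0,1.]])
    p=cv2.undistortPoints(np.array([[uv]],float),K,np.array([c["k1"],0,0,0.]))[0,0]
    E=np.array(c["extrinsics"]); return E[:3,3],E[:3,:3]@np.array([p[0],-p[1],-1.])
def onz(c,uv,z=0.):
    o,d=ray(c,uv); return o+d*(z-o[2])/d[2]
def tri(l):  # list of (cam,uv)
    A=np.zeros((3,3));b=np.zeros(3)
    R=[ray(c,u) for c,u in l]
    for o,d in R:
        d=d/np.linalg.norm(d);P=np.eye(3)-np.outer(d,d);A+=P;b+=P@o
    x=np.linalg.solve(A,b)
    return x,[1e3*np.linalg.norm(np.cross(x-o,d/np.linalg.norm(d))) for o,d in R]
def proj(c,X):
    E=np.array(c["extrinsics"]);p=E[:3,:3].T@(np.array(X)-E[:3,3]);x=p[0]/-p[2];y=-p[1]/-p[2];r=1+c["k1"]*(x*x+y*y)
    return c["fx"]*x*r+c["cx"],c["fy"]*y*r+c["cy"]
def delta(p):  # world target -> tool axes shift
    from scipy.spatial.transform import Rotation as R
    o=ctrl.get_obs(); return R.from_euler('xyz',o["eef_rot"]).as_matrix().T@(np.array(p)-o["ee_pos"])
```

Run:
```python
from h import *
c=ctrl.camera("top")
for n,u,z in [("vice",(207,162),.1),("tip",(285,168),.09),("block",(264,180),.06),("clampend",(264,205),.08),("p1",(310,217),.01),("wedge",(337,218),.02),("p2",(360,214),.01),("p3",(386,201),.01),("tray",(324,157),.015)]: print(n,onz(c,u,z).round(3))
print(delta((0.27,-0.25,0.33)))
```

```text
vice [0.626 0.159 0.1  ]
tip [ 0.61 -0.07  0.09]
block [ 0.579 -0.009  0.06 ]
clampend [ 0.501 -0.008  0.08 ]
p1 [ 0.471 -0.152  0.01 ]
wedge [ 0.467 -0.234  0.02 ]
p2 [ 0.48  -0.308  0.01 ]
p3 [ 0.52  -0.391  0.01 ]
tray [ 0.659 -0.2    0.015]
[ 0.20320153 -0.24315462 -0.10270969]
```
Camera is ~0.07 forward of TCP, tilt a bit looking forward? Extrinsics: camera z axis in world = col 2 = (0.234,0.056,0.971): looking direction -z = (-0.234,-0.056,-0.97): looks back toward TCP. So camera forward of TCP, center looks at x = 0.198-0.234*0.39=0.10. So looking at TCP on table. View point = TCP. Image up = (0.943...)=+x.

Emit:
shift_gripper([
  [0.042,-0.022,-0.011,0,0,0],
  [0.042,-0.022,-0.011,0,0,0],
  [0.042,-0.022,-0.011,0,0,0],
  [0.042,-0.022,-0.011,0,0,0],
  [0.042,-0.022,-0.011,0,0,0],
  [0.042,-0.022,-0.011,0,0,0],
  [0.042,-0.022,-0.011,0,0,0],
  [0.042,-0.022,-0.011,0,0,0],
  [0.042,-0.024,-0.011,0,0,0.12],
  [0,0,0,0,0,0.119],
], jaw=0.09)

```text
time_s: 1.2
ee_pos: [0.4531, -0.2472, 0.3275]
eef_rot: [3.141, -0.002, 0.0]
force: [0.1, -0.2, -0.3]
grip_width: 0.0904
grip_force: 0.0
```

Emit:
shift_gripper([
  [0,0,0,0,0,0],
  [0,0,0,0,0,0],
])

```text
time_s: 1.4
ee_pos: [0.4497, -0.2509, 0.3261]
eef_rot: [-3.141, 0.001, 0.003]
force: [-0.1, -0.3, 0.2]
grip_width: 0.0902
grip_force: 0.0
```

Create snap.py:
```python
import sys,pickle
from h import *
c=ctrl.camera(sys.argv[2] if len(sys.argv)>2 else "wrist"); pickle.dump(c,open(f"{sys.argv[1]}.pkl","wb")); cv2.imwrite(f"pics/{sys.argv[1]}.png",c["pixels"])
```

```bash
python3 snap.py w1
```

```text
(no output)
```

View pics/w1.png

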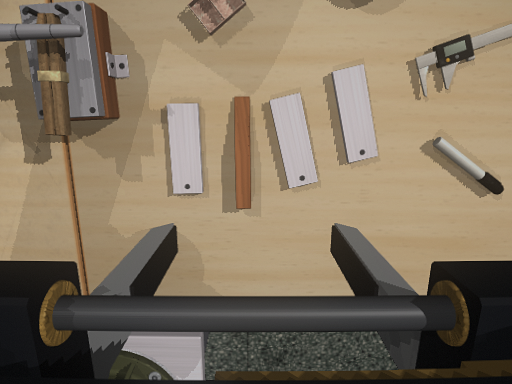

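Packers at (184,150), (293,140) and (355,113), wedge at (243,152), block and clamp upper left with the mandrel tip at (80,31), tray at (213,15). For the second wrist view I'll shift left.

Emit:
shift_gripper([
  [0.005,-0.047,0,0,0,0],
  [0.005,-0.047,0,0,0,0],
  [0.005,-0.047,0,0,0,0],
  [0.005,-0.047,0,0,0,0],
  [0,0,0,0,0,0],
  [0,0,0,0,0,0],
])

```text
time_s: 2.05
ee_pos: [0.4699, -0.0628, 0.3265]
eef_rot: [3.141, -0.0, 0.002]
force: [0.2, -0.5, 0.0]
grip_width: 0.0901
grip_force: 0.0
```

```bash
python3 snap.py w2
```

Run:
```python
import cv2;a=cv2.imread("pics/w2.png");cv2.imwrite("pics/w2c.png",cv2.resize(a[0:220,60:400],None,fx=2.3,fy=2.3,interpolation=3))
```

```text
(no output)
```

View pics/w2c.png

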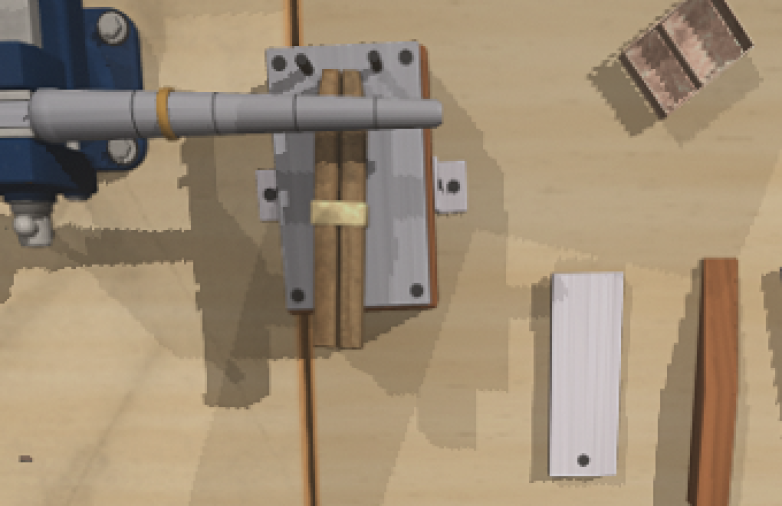

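Block corners in the crop are about (267,52), (420,42), (434,303) and (288,311), clamp near end at (313..362,346), mandrel tip at (441,113). Now measuring.

Create meas.py:
```python
from h import *; import pickle
C=[pickle.load(open(f"w{i}.pkl","rb")) for i in (1,2)]
def rects(c,lo,hi,amin=600):
    h=cv2.cvtColor(c["pixels"],cv2.COLOR_BGR2HSV); m=cv2.inRange(h,lo,hi); m[225:]=0
    m=cv2.morphologyEx(m,cv2.MORPH_OPEN,np.ones((3,3)))
    return [k for k in cv2.findContours(m,cv2.RETR_EXTERNAL,cv2.CHAIN_APPROX_NONE)[0] if cv2.contourArea(k)>amin]
def info(c,k,z):
    P=np.array([onz(c,p[0],z)[:2] for p in k.astype(float)])*1e3
    (x,y),(w,h),a=cv2.minAreaRect(P.astype(np.float32)); return np.round([x,y,w,h,a],1),np.round(cv2.minAreaRect(k)[0],1)
if __name__=="__main__":
    for c in C:
        print("light");[print(*info(c,k,.010)) for k in rects(c,(0,0,150),(180,40,255))]
        print("wedge");[print(*info(c,k,.015)) for k in rects(c,(0,110,50),(14,255,200))]
    c=C[1]; f=lambda u,v:(u/2.3+60,v/2.3)
    for u in [(267,50),(422,42),(434,303),(288,311)]: print("blk",onz(c,f(*u),.06).round(4))
    for u in [(279,63),(405,57),(417,290),(297,295)]: print("screw",onz(c,f(*u),.06).round(4))
    for u in [(313,345),(362,348),(322,70),(360,70)]: print("clamp",onz(c,f(*u),.08).round(4))
    print("tip",onz(c,f(441,113),.094), tri([(C[0],(82,31)),(c,f(441,113))]))
```

```bash
python3 meas.py
```

```text
light
[ 471.8 -151.   129.1   44.3    1.1] [184.4 147.9]
[ 483.6 -308.2  129.4   43.6   13.9] [294.  139.9]
[ 522.  -394.3  129.    43.2   13.8] [355.8 112.9]
wedge
[ 4.649e+02 -2.343e+02  1.587e+02  2.190e+01  4.000e-01] [242.3 152.5]
[590.1 -48.8 148.   23.    1.1] [104.8  60.1]
light
[ 472.1 -150.8  129.2   43.5    1. ] [314.5 162. ]
[ 483.5 -308.2  129.2   43.    13.9] [421.9 154.7]
[ 521.9 -394.   130.3   43.5   13.9] [482.6 129.4]
wedge
[ 465.7 -233.   159.9   27.3    0.7] [371.1 166.5]
blk [0.6489 0.0303 0.06  ]
blk [ 0.6525 -0.0499  0.06  ]
blk [ 0.5197 -0.0561  0.06  ]
blk [0.5152 0.0251 0.06  ]
screw [0.6426 0.0244 0.06  ]
screw [ 0.6453 -0.0411  0.06  ]
screw [ 0.5267 -0.0467  0.06  ]
screw [0.5239 0.0197 0.06  ]
clamp [0.4984 0.0084 0.08  ]
clamp [ 0.4969 -0.0178  0.08  ]
clamp [ 0.6344 -0.0009  0.08  ]
clamp [ 0.6344 -0.0198  0.08  ]
tip [ 0.61180869 -0.05998251  0.094     ] (array([ 0.61147037, -0.05995501,  0.09425724]), [np.float64(0.2873602052491771), np.float64(0.28736020524930017)])
```

Run:
```python
from meas import *
c=C[0]; print("proj corners w1",proj(c,(.4969,-.0178,.08)),proj(c,(.4984,.0084,.08)))
g=cv2.cvtColor(c["pixels"],cv2.COLOR_BGR2HSV)
for r in range(128,142,2): print(r,g[r,40:76:4,2])
print(delta((.512,-.0055,.085)))
```

```text
proj corners w1 (np.float64(64.36854031180971), np.float64(134.71099808005062)) (np.float64(43.488130890875226), np.float64(133.58908669822904))
128 [108  92 106 113 115 117 101  80  93]
130 [ 92  94 106 120  97 119 107  82  93]
132 [ 92  94 102 124  94 113 104  83 117]
134 [ 92  93  62  78  73  92 112  79 116]
136 [ 92  93  92 110 111 110  61 114 113]
138 [ 93  92  92 106 106 110  65 109 113]
140 [ 92  92  90 107 106 108  67  95 112]
[ 0.04215204 -0.05806254  0.24137763]
```

Emit:
shift_gripper([
  [0.014,-0.02,0.04,0,0,0.04],
  [0.014,-0.02,0.04,0,0,0],
  [0.014,-0.018,0.04,0,0,0],
  [0,0,0.045,0,0,0],
  [0,0,0.04,0,0,0],
  [0,0,0.02,0,0,0],
  [0,0,0,0,0,0],
], jaw=0.07)

```text
time_s: 2.8
ee_pos: [0.5122, -0.0074, 0.0987]
eef_rot: [-3.141, 0.005, -0.042]
force: [0.6, -0.4, 0.1]
grip_width: 0.0703
grip_force: 0.0
```

```bash
python3 -c "
from h import *;print(delta((.512,-.0055,.085)))"
```

```text
[-0.00017543 -0.00193396  0.01369467]
```

Emit:
shift_gripper([
  [0,-0.002,0.014,0,0,0],
  [0,0,0,0,0,0],
], jaw=0.07)

```text
time_s: 3.0
ee_pos: [0.5136, -0.0049, 0.0875]
eef_rot: [3.142, 0.001, -0.041]
force: [0.5, 0.5, 0.6]
grip_width: 0.0702
grip_force: 0.0
```

Emit:
shift_gripper([
  [0,0,0,0,0,0],
  [0,0,0,0,0,0],
  [0,0,0,0,0,0],
  [0,0,0,0,0,0],
  [0,0,0,0,0,0],
], jaw=0.015, clamp_n=25)

```text
time_s: 3.5
ee_pos: [0.5138, -0.0038, 0.0877]
eef_rot: [3.142, -0.0, -0.04]
force: [0.7, -0.1, -0.4]
grip_width: 0.0331
grip_force: 0.0
```

Emit:
shift_gripper([
  [0,0,0.001,0,0,0],
  [0,0,0,0,0,0],
  [0,0,0,0,0,0],
], jaw=0.015, clamp_n=25)

```text
time_s: 3.8
ee_pos: [0.5138, -0.0038, 0.0867]
eef_rot: [3.142, -0.0, -0.04]
force: [-1.1, -0.5, 5.0]
grip_width: 0.0258
grip_force: 25.0
```

Emit:
shift_gripper([
  [-0.02,0,-0.0005,0,0,0],
  [-0.03,0,-0.001,0,0,0],
  [-0.035,0,-0.001,0,0,0],
  [0,0,-0.02,0,0,0],
  [0,0,-0.04,0,0,0],
])

```text
time_s: 4.3
ee_pos: [0.4267, -0.0002, 0.1477]
eef_rot: [-3.141, 0.005, -0.04]
force: [0.4, 0.3, -0.3]
grip_width: 0.0257
grip_force: 25.0
```

```bash
python3 snap.py w3; python3 snap.py s3 side
python3 -c "
from h import *;print(delta((.345,.16,.1)))"
```

```text
[-0.09211598 -0.15696958  0.05213058]
```

View pics/w3.png

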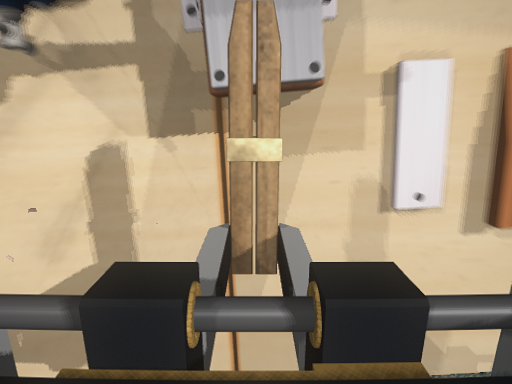

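Emit:
shift_gripper([
  [-0.019,-0.042,0,0,0,0],
  [-0.019,-0.042,0,0,0,0],
  [-0.019,-0.042,0,0,0,0],
  [-0.019,-0.042,0.01,0,0,0],
  [0,0,0.04,0,0,0],
  [0,0,0.04,0,0,0],
  [0,0,0.018,0,0,0],
  [0,0,0,0,0,0],
])

```text
time_s: 5.2
ee_pos: [0.3579, 0.1701, 0.0386]
eef_rot: [3.14, 0.005, -0.04]
force: [0.3, 0.5, -0.2]
grip_width: 0.0255
grip_force: 25.0
```

```bash
python3 -c "
from h import *;print(delta((.36,.17,.027)))"
```

```text
[ 2.13381418e-03 -5.48981386e-05  1.15407795e-02]
```

Emit:
shift_gripper([
  [0,0,0.006,0,0,0],
  [0,0,0.004,0,0,0],
  [0,0,0.001,0,0,0],
  [0,0,0,0,0,0],
])

```text
time_s: 5.6
ee_pos: [0.3598, 0.1705, 0.0303]
eef_rot: [-3.141, -0.001, -0.04]
force: [0.3, 0.6, -1.0]
grip_width: 0.0256
grip_force: 25.0
```

Run:
```python
# gap: mandrel axis midline in wrist views w2, w3? find mandrel silhouettes in side views
import cv2
a=cv2.imread("pics/s3.png");cv2.imwrite("pics/s3c.png",cv2.resize(a[170:260,190:330],None,fx=5,fy=5,interpolation=3))
```

```text
(no output)
```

View pics/s3c.png

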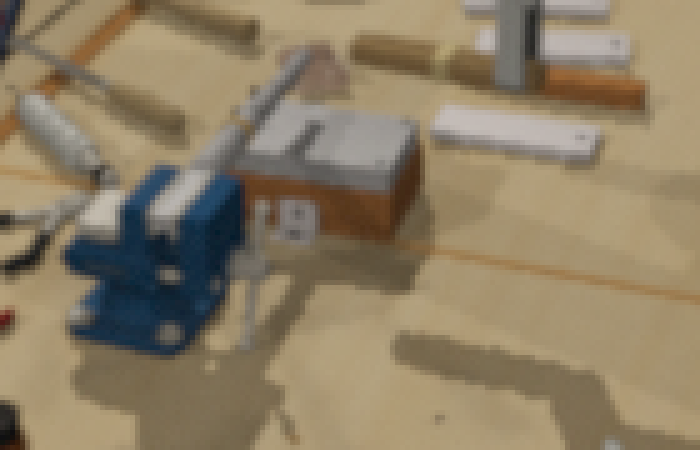

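Emit:
shift_gripper([
  [0,0,0.002,0,0,0],
  [0,0,0.001,0,0,0],
  [0,0,0,0,0,0],
])

```text
time_s: 5.9
ee_pos: [0.36, 0.1706, 0.028]
eef_rot: [-3.141, -0.001, -0.04]
force: [-5.2, -3.7, 19.1]
grip_width: 0.0257
grip_force: 25.0
```

Touched down. Now I'll release, lift, and go to a tilted viewpoint to measure the gap.

Emit:
shift_gripper([
  [0,0,-0.001,0,0,0],
  [0,0,0,0,0,0],
  [0,0,0,0,0,0],
  [0,0,-0.01,0,0,0],
  [0,0,-0.04,0,0,0],
  [0,0,-0.045,0,0,0],
], jaw=0.06)

```text
time_s: 6.5
ee_pos: [0.3587, 0.1702, 0.124]
eef_rot: [3.141, 0.002, -0.04]
force: [1.4, 0.0, 0.6]
grip_width: 0.0604
grip_force: 0.0
```

Emit:
shift_gripper([
  [0.015,0.045,0,0,0.12,0],
  [0.015,0.045,0,0,0.12,0],
  [0.015,0.045,0,0,0.12,0],
  [0.015,0.045,0,0,0.12,0],
  [0,0.01,0,0,0.12,0],
  [0,0,0,0,0.15,0],
  [0,0,0,0,0,0],
  [0,0,0,0,0,0],
], jaw=0.09)

```text
time_s: 7.3
ee_pos: [0.4112, -0.0107, 0.1333]
eef_rot: [-3.119, -0.663, -0.038]
force: [-0.8, -0.2, -0.2]
grip_width: 0.0901
grip_force: 0.0
```

```bash
python3 snap.py w4;python3 snap.py s4 side
```

Run:
```python
import cv2;a=cv2.imread("pics/w4.png");cv2.imwrite("pics/w4c.png",cv2.resize(a[0:256,100:440],None,fx=2.3,fy=2.3,interpolation=3))
```

```text
(no output)
```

View pics/w4c.png

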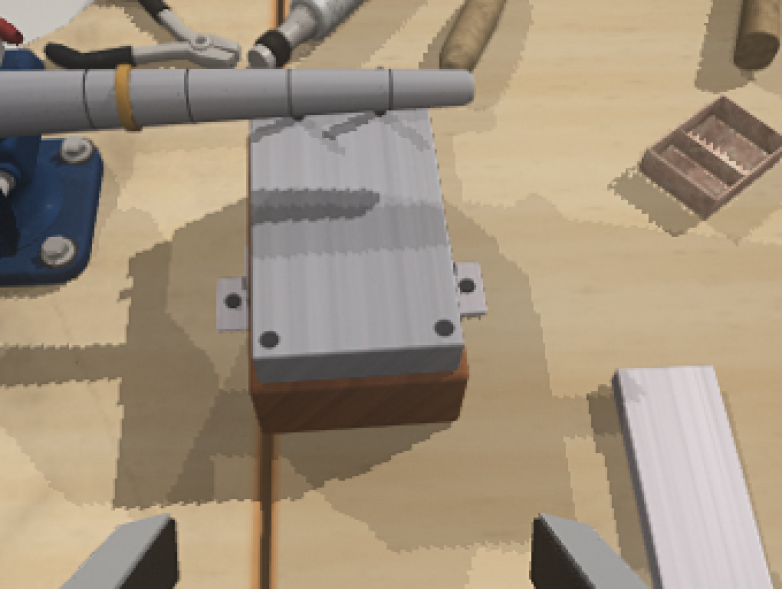

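The tilted view shows the mandrel's tip end at crop (473,88), joint lines at (290,92) and (390,88), and the block's near screws at (269,340) and (444,328). Next I'll get the edge profiles for the gap.

Run:
```python
from h import *;import pickle
w2,w4=[pickle.load(open(f"w{i}.pkl","rb")) for i in (2,4)]
f=lambda u,v,o:(u/2.3+o,v/2.3)
for n,a,b in [("scrNR",(417,290),(444,328)),("scrNL",(297,295),(269,340)),("tip",(441,113),(473,88))]:
    print(n,tri([(w2,f(*a,60)),(w4,f(*b,100))]))
for c,cols,rows in [(w2,(195,210,225),(36,62)),(w4,(230,250,275,290),(24,54))]:
    g=cv2.cvtColor(c["pixels"],cv2.COLOR_BGR2GRAY)
    for x in cols: print(x,rows[0],g[rows[0]:rows[1],x])
```

```text
scrNR (array([ 0.52679667, -0.04628374,  0.05941317]), [np.float64(0.3901006808522364), np.float64(0.3901006808522323)])
scrNL (array([0.52392719, 0.01998916, 0.05925114]), [np.float64(0.14682723269898562), np.float64(0.14682723269897885)])
tip (array([ 0.61152469, -0.06001961,  0.09549637]), [np.float64(0.029333141056508298), np.float64(0.029333141056564354)])
195 36 [148 136  98 101  99 118 146 152 155 154 153 147 138 131 127 114 100  89
  79  62  51  81  98 101 101 100]
210 36 [110 108 102 101 105 120 143 152 154 156 155 148 138 132 127 116  99  88
  75  58  58  76  70  75  70  68]
225 36 [144 143 144 143 143 121 124 151 157 157 157 151 142 136 130 115  99  90
  72  54 103 132 130 128 129 129]
230 24 [117 155 141 173 163 160 162 168 166 161 159 154 148 143 136 131 125 116
 105  99  94  91  85  79  76  67  53  39  76 133]
250 24 [164 163 163 164 163 161 163 169 165 163 159 156 148 139 134 131 120 110
 101  96  91  85  81  75  62 133 158 161 163 110]
275 24 [187 185 188 186 185 181 165 169 165 164 161 155 147 137 134 128 116 105
  97  93  87  81  72  90 151 160 157 156 167 168]
290 24 [130 133 133 132 131 133 155 171 167 164 163 154 146 139 132 123 111 100
  95  92  85  75  98 163 178 176 175 176 175 175]
```

Run:
```python
from h import *;import pickle
from scipy.optimize import least_squares
w2,w4=[pickle.load(open(f"w{i}.pkl","rb")) for i in (2,4)]
E=[(w4,290,46.2,1),(w4,275,47.28,1),(w4,250,48.75,1),(w4,230,52.1,1),(w4,290,29.9,-1),(w4,275,29.4,-1),(w2,195,41.14,-1),(w2,210,41.1,-1),(w2,195,56.85,1),(w2,225,55.87,1)]
def res(p,full=False):
    x0,s,z0,k=p; out=[]
    for c,u,v,sg in E:
        o,d=ray(c,(u,v)); m=np.array([s,1,0])/np.hypot(s,1)
        n=np.cross(d,m); n/=np.linalg.norm(n)
        a=np.array([x0,0,z0])
        dist=n@(o-a)      # signed distance axis->plane
        # y on the axis near the touching point
        t=(a[2]-o[2])/d[2]; y=(o+d*t)[1]; r=.0065+(y+.060-.003)*5.5/181
        out.append(abs(dist)-r-k)
    return np.array(out)*1e3
for fixk in (True,False):
    g=lambda q: res([q[0],q[1],q[2],0 if fixk else q[3]])
    r=least_squares(g,[.61,0,.095,0],loss="soft_l1",f_scale=.4); print(r.x.round(4),g(r.x).round(2))
```

```text
[ 0.6115 -0.0166  0.0956  0.    ] [-0.15 -0.15 -0.47  1.03 -0.38  0.08 -0.19  0.05 -0.39  0.19]
[ 6.116e-01 -1.450e-02  9.560e-02 -1.000e-04] [-0.08 -0.06 -0.34  1.18 -0.23  0.2  -0.12  0.15 -0.24  0.27]
```

Gap ≈ 28 mm, so two packers, leaving about 8 mm for the wedge. Levelling the tool and going to packer 1.

Add to h.py:
```python
def go(p,yaw):
    from scipy.spatial.transform import Rotation as R
    o=ctrl.get_obs(); A=R.from_euler('xyz',o["eef_rot"]); B=R.from_euler('xyz',[np.pi,0,yaw])
    print("rotvec",(A.inv()*B).as_rotvec().round(4),"then shift",B.inv().apply(np.array(p)-o["ee_pos"]).round(4),"f",o["force"].round(1),"w",round(float(o["grip_width"]),4))
```

```bash
python3 -c "
from h import *;go((.452,-.1515,.024),.019)"
```

```text
rotvec [-0.0029 -0.6637 -0.0461] then shift [0.0377 0.1417 0.1095] f [ 0.4 -0.6  0.1] w 0.0902
```

Emit:
shift_gripper([
  [0,0.02,0,0,-0.133,-0.009],
  [0,0.04,0,0,-0.133,-0.009],
  [0,0.04,0,0,-0.133,-0.009],
  [0,0.04,0,0,-0.133,-0.009],
  [0,0,0,-0.003,-0.133,-0.009],
  [0,0,0,0,0,0],
], jaw=0.064)

```text
time_s: 8.0
ee_pos: [0.4107, -0.1521, 0.1315]
eef_rot: [3.139, 0.005, 0.016]
force: [-0.4, 1.1, -0.2]
grip_width: 0.0637
grip_force: 0.0
```

```bash
python3 -c "
from h import *;go((.452,-.1515,.024),.019)"
```

```text
rotvec [ 0.0029  0.0055 -0.0029] then shift [0.0413 0.0002 0.1075] f [-0.4  1.1 -0.2] w 0.0637
```

Emit:
shift_gripper([
  [0.041,0,0.02,0,0,0],
  [0,0,0.045,0,0,0],
  [0,0,0.03,0,0,0],
  [0,0,0.008,0,0,0],
  [0,0,0,0,0,0],
  [0,0,0,0,0,0],
])

```text
time_s: 8.6
ee_pos: [0.4512, -0.1501, 0.0299]
eef_rot: [3.141, -0.002, 0.018]
force: [-0.0, 0.6, 0.2]
grip_width: 0.0642
grip_force: 0.0
```

```bash
python3 -c "
from h import *;go((.452,-.1515,.024),.019)"
```

```text
rotvec [ 0.0009 -0.0018 -0.0011] then shift [0.0008 0.0014 0.0059] f [-0.   0.6  0.2] w 0.0642
```

Emit:
shift_gripper([
  [0.001,0.0014,0.005,0,0,0],
  [0,0,0,0,0,0],
])

```text
time_s: 8.8
ee_pos: [0.4519, -0.1516, 0.024]
eef_rot: [3.141, -0.001, 0.018]
force: [0.2, 1.0, 0.6]
grip_width: 0.064
grip_force: 0.0
```

Emit:
shift_gripper([
  [0,0,0,0,0,0],
  [0,0,0,0,0,0],
  [0,0,0,0,0,0],
  [0,0,0,0,0,0],
  [0,0,0,0,0,0],
], jaw=0.035, clamp_n=40)

```text
time_s: 9.3
ee_pos: [0.4516, -0.1514, 0.0236]
eef_rot: [-3.141, 0.0, 0.018]
force: [-1.6, 0.1, 3.1]
grip_width: 0.0435
grip_force: 40.0
```

Emit:
shift_gripper([
  [0,0,-0.02,0,0,0],
  [0,0,-0.04,0,0,0],
  [0.01,-0.02,-0.03,0,0,-0.025],
  [0.01,-0.045,0,0,0,0],
  [0.01,-0.045,0,0,0,0],
  [0,0,0,0,0,0],
  [0,0,0,0,0,0],
])

```text
time_s: 10.0
ee_pos: [0.4772, -0.0398, 0.1132]
eef_rot: [-3.141, 0.001, 0.045]
force: [0.2, 0.2, -1.8]
grip_width: 0.0436
grip_force: 40.0
```

```bash
python3 -c "
from h import *;go((.510,-.0149,.0876),.043)"
```

```text
rotvec [-0.0003  0.0009  0.002 ] then shift [ 0.0339 -0.0234  0.0256] f [ 0.2  0.2 -1.8] w 0.0436
```

Emit:
shift_gripper([
  [0,-0.024,0,0,0,0],
  [0.034,0,0.005,0,0,0.002],
  [0,0,0.017,0,0,0],
  [0,0,0,0,0,0],
  [0,0,0,0,0,0],
])

```text
time_s: 10.5
ee_pos: [0.5097, -0.0159, 0.0913]
eef_rot: [-3.141, 0.002, 0.04]
force: [0.2, 0.2, -1.9]
grip_width: 0.0435
grip_force: 40.0
```

```bash
python3 -c "
from h import *;go((.510,-.0149,.0836),.043)"
```

```text
rotvec [-0.0005  0.0017 -0.0034] then shift [ 0.0003 -0.001   0.0077] f [ 0.2  0.2 -1.9] w 0.0435
```

Emit:
shift_gripper([
  [0,-0.001,0.004,0,0,0],
  [0,0,0.0025,0,0,-0.003],
  [0,0,0,0,0,0],
  [0,0,0,0,0,0],
])

```text
time_s: 10.9
ee_pos: [0.5102, -0.014, 0.0851]
eef_rot: [-3.141, 0.0, 0.044]
force: [-0.1, 0.1, -1.6]
grip_width: 0.0436
grip_force: 40.0
```

Emit:
shift_gripper([
  [0,0,0.001,0,0,0],
  [0,0,0,0,0,0],
])

```text
time_s: 11.1
ee_pos: [0.5102, -0.0139, 0.0839]
eef_rot: [-3.141, 0.0, 0.044]
force: [-0.5, -0.5, -0.7]
grip_width: 0.0436
grip_force: 40.0
```

Emit:
shift_gripper([
  [0.02,0.0005,0.0005,0,0,0],
  [0.017,0,0,0,0,0],
  [0,0,0,0,0,0],
])

```text
time_s: 11.4
ee_pos: [0.5486, -0.0128, 0.0836]
eef_rot: [-3.141, -0.001, 0.044]
force: [3.5, 0.1, 5.7]
grip_width: 0.0437
grip_force: 40.0
```

Emit:
shift_gripper([
  [0.004,0,0,0,0,0],
  [0,0,0,0,0,0],
])

```text
time_s: 11.6
ee_pos: [0.551, -0.0127, 0.0836]
eef_rot: [-3.141, -0.0, 0.044]
force: [1.8, 0.5, 1.2]
grip_width: 0.0432
grip_force: 40.0
```

Emit:
shift_gripper([
  [0.003,0,0,0,0,0],
  [0,0,0,0,0,0],
])

```text
time_s: 11.8
ee_pos: [0.5529, -0.0126, 0.0836]
eef_rot: [-3.141, 0.004, 0.044]
force: [-9.5, -0.3, 10.3]
grip_width: 0.0431
grip_force: 40.0
```

Emit:
shift_gripper([
  [0.001,0,0,0,0,0],
  [0,0,0,0,0,0],
])

```text
time_s: 12.0
ee_pos: [0.553, -0.0125, 0.0835]
eef_rot: [-3.141, 0.006, 0.044]
force: [-17.9, -0.5, 14.7]
grip_width: 0.0432
grip_force: 40.0
```

Emit:
shift_gripper([
  [0,0,0,0,0,0],
  [0,0,0,0,0,0],
  [0,0,0,0,0,0],
], jaw=0.06)

```text
time_s: 12.3
ee_pos: [0.5551, -0.0125, 0.0833]
eef_rot: [-3.141, 0.0, 0.044]
force: [0.5, -0.5, -0.9]
grip_width: 0.0597
grip_force: 0.0
```

Emit:
shift_gripper([
  [-0.01,0,-0.03,0,0,0],
  [-0.03,0,-0.035,0,0,0],
  [-0.03,0.02,0,0,0,0],
  [0,0,0,0,0,0],
])

```text
time_s: 12.7
ee_pos: [0.4843, -0.0367, 0.1492]
eef_rot: [3.141, -0.001, 0.043]
force: [-0.0, -0.1, -0.7]
grip_width: 0.0603
grip_force: 0.0
```

```bash
python3 snap.py w5
```

Run:
```python
import cv2;a=cv2.imread("pics/w5.png");cv2.imwrite("pics/w5c.png",cv2.resize(a[0:200],None,fx=1.5,fy=1.5,interpolation=3))
```

```bash
python3 -c "
from h import *;go((.464,-.313,.1),.243)"
```

```text
rotvec [-1.000e-04 -7.000e-04 -2.004e-01] then shift [-0.0875  0.2635  0.049 ] f [ 0.8 -0.4  0.2] w 0.0597
```

View pics/w5c.png

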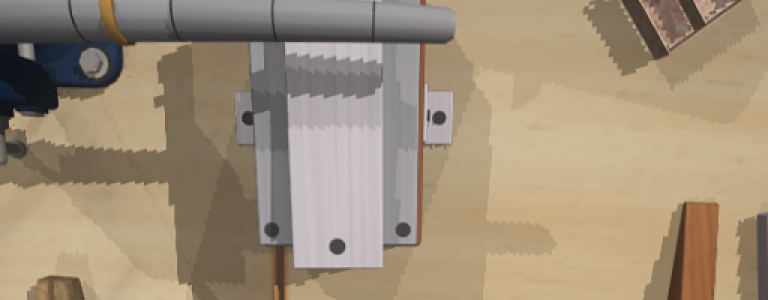

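Packer 1 is square against the pins and centred (crop x 290–383, near end at row 267). Now packer 2.

Emit:
shift_gripper([
  [-0.005,0.046,0,0,0,0],
  [-0.005,0.046,0,0,0,0],
  [-0.005,0.046,0,0,0,0],
  [-0.005,0.046,0.01,0,0,0],
  [-0.006,0.046,0.02,0,0,0],
  [-0.006,0.045,0.02,0,0,-0.1],
  [0,0,0,0,0,-0.1],
  [0,0,0,0,0,0],
], jaw=0.064)

```text
time_s: 13.55
ee_pos: [0.4662, -0.3118, 0.0971]
eef_rot: [-3.14, 0.001, 0.244]
force: [0.7, 0.5, 0.1]
grip_width: 0.0643
grip_force: 0.0
```

```bash
python3 -c "
from h import *;go((.464,-.3128,.024),.243)"
```

```text
rotvec [-0.002   0.0014  0.0009] then shift [-0.0024  0.0004  0.0731] f [0.7 0.5 0.1] w 0.0643
```

Emit:
shift_gripper([
  [-0.002,0,0.04,0,0,0],
  [0,0,0.025,0,0,0],
  [0,0,0.008,0,0,0],
  [0,0,0,0,0,0],
  [0,0,0,0,0,0],
])

```text
time_s: 14.05
ee_pos: [0.4652, -0.3117, 0.0269]
eef_rot: [3.141, -0.001, 0.244]
force: [0.1, 0.7, 0.6]
grip_width: 0.0641
grip_force: 0.0
```

Emit:
shift_gripper([
  [0,0,0,0,0,0],
  [0,0,0,0,0,0],
  [0,0,0,0,0,0],
  [0,0,0,0,0,0],
  [0,0,0,0,0,0],
], jaw=0.035, clamp_n=40)

```text
time_s: 14.55
ee_pos: [0.4646, -0.3119, 0.0262]
eef_rot: [3.141, -0.0, 0.244]
force: [-0.5, 1.1, 6.4]
grip_width: 0.0432
grip_force: 40.0
```

```bash
python3 -c "
from h import *;go((.464,-.3128,.024),.243)"
```

```text
rotvec [ 0.0005 -0.0004  0.0007] then shift [-0.0008  0.0007  0.0022] f [-0.5  1.1  6.4] w 0.0432
```

Emit:
shift_gripper([
  [0,0,-0.02,0,0,0],
  [0,0,-0.04,0,0,0.1],
  [0,0,-0.04,0,0,0.1],
  [0.003,-0.045,0,0,0,0],
  [0.003,-0.045,0,0,0,0],
  [0.003,-0.045,0,0,0,0],
  [0.003,-0.045,0,0,0,0],
  [0.003,-0.045,0,0,0,0],
  [0.003,-0.045,0,0,0,0],
  [0,0,0,0,0,0],
])

```text
time_s: 15.55
ee_pos: [0.4701, -0.0372, 0.1256]
eef_rot: [-3.141, 0.001, 0.048]
force: [-0.0, 0.0, -1.8]
grip_width: 0.0432
grip_force: 40.0
```

Emit:
shift_gripper([
  [0,0,0,0,0,0],
])

```text
time_s: 15.65
ee_pos: [0.4704, -0.0406, 0.1257]
eef_rot: [-3.141, 0.0, 0.046]
force: [-0.2, -1.0, -1.9]
grip_width: 0.0432
grip_force: 40.0
```

```bash
python3 -c "
from h import *;go((.510,-.0149,.0962),.043)"
```

```text
rotvec [-0.0002  0.0005  0.0028] then shift [ 0.0406 -0.024   0.0295] f [-0.2 -1.  -1.9] w 0.0432
```

Emit:
shift_gripper([
  [0,-0.0245,0,0,0,0.002],
  [0.04,0,0.008,0,0,0],
  [0,0,0.015,0,0,0],
  [0,0,0,0,0,0],
  [0,0,0,0,0,0],
])

```text
time_s: 16.15
ee_pos: [0.509, -0.016, 0.1026]
eef_rot: [-3.141, 0.001, 0.04]
force: [0.6, 0.2, -0.6]
grip_width: 0.0435
grip_force: 40.0
```

```bash
python3 -c "
from h import *;go((.510,-.0144,.0962),.043)"
```

```text
rotvec [-0.0004  0.0015 -0.0025] then shift [ 0.0011 -0.0015  0.0064] f [ 0.6  0.2 -0.6] w 0.0435
```

Emit:
shift_gripper([
  [0,-0.001,0.004,0,0,-0.003],
  [0,0,0.001,0,0,0],
  [0,0,0,0,0,0],
  [0,0,0,0,0,0],
])

```text
time_s: 16.55
ee_pos: [0.5093, -0.0141, 0.0979]
eef_rot: [-3.141, 0.0, 0.045]
force: [0.9, -0.6, -1.2]
grip_width: 0.0432
grip_force: 40.0
```

Emit:
shift_gripper([
  [0,0,0.0008,0,0,0],
  [0,0,0,0,0,0],
])

```text
time_s: 16.75
ee_pos: [0.5093, -0.014, 0.0968]
eef_rot: [-3.141, 0.0, 0.045]
force: [-0.4, 0.2, -2.0]
grip_width: 0.0428
grip_force: 40.0
```

Emit:
shift_gripper([
  [0,0,0.0004,0,0,0],
  [0,0,0,0,0,0],
])

```text
time_s: 16.95
ee_pos: [0.5093, -0.014, 0.0964]
eef_rot: [-3.141, 0.0, 0.045]
force: [0.4, 0.2, -1.5]
grip_width: 0.0431
grip_force: 40.0
```

```bash
python3 -c "
from h import *;go((.5535,-.0125,.0962),.043)"
```

```text
rotvec [-0.0003  0.0004  0.0019] then shift [0.0442 0.0004 0.0002] f [ 0.4  0.2 -1.5] w 0.0431
```

Emit:
shift_gripper([
  [0.02,0.0003,0.0003,0,0,0],
  [0.018,0,0,0,0,0],
  [0,0,0,0,0,0],
])

```text
time_s: 17.25
ee_pos: [0.5487, -0.0126, 0.0962]
eef_rot: [-3.141, -0.001, 0.045]
force: [3.0, -0.8, 5.6]
grip_width: 0.0433
grip_force: 40.0
```

Emit:
shift_gripper([
  [0.004,0,0.0003,0,0,0],
  [0,0,0,0,0,0],
])

```text
time_s: 17.45
ee_pos: [0.5512, -0.0125, 0.0963]
eef_rot: [-3.141, -0.0, 0.045]
force: [1.8, -0.2, 3.5]
grip_width: 0.0433
grip_force: 40.0
```

Emit:
shift_gripper([
  [0.003,0,0,0,0,0],
  [0,0,0,0,0,0],
])

```text
time_s: 17.65
ee_pos: [0.5537, -0.0124, 0.0962]
eef_rot: [-3.141, 0.001, 0.045]
force: [-3.9, -0.0, 6.8]
grip_width: 0.0436
grip_force: 40.0
```

Emit:
shift_gripper([
  [0.0015,0,0,0,0,0],
  [0,0,0,0,0,0],
])

```text
time_s: 17.85
ee_pos: [0.554, -0.0124, 0.0962]
eef_rot: [-3.141, 0.004, 0.045]
force: [-13.3, -1.2, 13.6]
grip_width: 0.0437
grip_force: 40.0
```

Emit:
shift_gripper([
  [0,0,0,0,0,0],
  [0,0,0,0,0,0],
  [0,0,0,0,0,0],
], jaw=0.06)

```text
time_s: 18.15
ee_pos: [0.5556, -0.0122, 0.0958]
eef_rot: [-3.141, 0.0, 0.045]
force: [-0.7, -1.5, 0.4]
grip_width: 0.0598
grip_force: 0.0
```

Emit:
shift_gripper([
  [-0.01,0,-0.03,0,0,0],
  [-0.03,0,-0.035,0,0,0],
  [-0.03,0.02,0,0,0,0],
  [0,0,0,0,0,0],
])

```text
time_s: 18.55
ee_pos: [0.4849, -0.0365, 0.1616]
eef_rot: [3.141, -0.001, 0.044]
force: [0.4, -0.5, -0.7]
grip_width: 0.0605
grip_force: 0.0
```

```bash
python3 snap.py w6
```

Run:
```python
import cv2;a=cv2.imread("pics/w6.png");cv2.imwrite("pics/w6c.png",cv2.resize(a[0:240],None,fx=1.5,fy=1.5,interpolation=3))
```

```bash
python3 -c "
from h import *;go((.415,-.2341,.1),.007)"
```

```text
rotvec [-0.0001 -0.0006  0.0366] then shift [-0.0725  0.1976  0.0614] f [-0.4  0.3  0.3] w 0.0601
```

View pics/w6c.png

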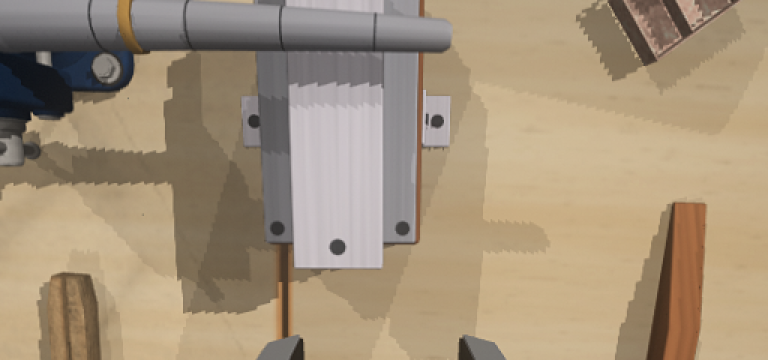

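Both packers are aligned and square, and the wedge's thin end points away from the robot, at crop (689,203). Quick height check, then to the wedge.

Run:
```python
from h import *;import pickle
w1,w2,w6=[pickle.load(open(f"w{i}.pkl","rb")) for i in (1,2,6)]
print("thin",tri([(w1,(242.5,97)),(w6,(689/1.5,203/1.5))]))
def near(c):
    h=cv2.cvtColor(c["pixels"],cv2.COLOR_BGR2HSV);m=cv2.inRange(h,(0,110,50),(14,255,255));m[240:]=0;m[:60]=0
    k=max(cv2.findContours(m,0,1)[0],key=cv2.contourArea)[:,0]; return k
for c in (w1,w2):
    k=near(c); b=k[k[:,1]>k[:,1].max()-3]; print(k.min(0),k.max(0),b.tolist())
```

```text
thin (array([ 0.54551124, -0.23440538, -0.0007101 ]), [np.float64(0.4770615660858303), np.float64(0.4770615660857833)])
[234  97] [250 208] [[236, 206], [236, 207], [237, 208], [238, 208], [239, 208], [240, 208], [241, 208], [242, 208], [243, 208], [244, 208], [245, 208], [246, 208], [247, 208], [248, 207], [249, 207], [250, 207], [250, 206]]
[359 112] [380 221] [[361, 219], [362, 220], [362, 221], [363, 221], [364, 221], [365, 221], [366, 221], [367, 221], [368, 221], [369, 221], [370, 221], [371, 221], [372, 221], [373, 221], [374, 221], [375, 221], [376, 220], [376, 219]]
```

Emit:
shift_gripper([
  [-0.02,0.05,0,0,0,0],
  [-0.02,0.05,0.01,0,0,0.037],
  [-0.02,0.05,0.02,0,0,0],
  [-0.012,0.047,0.03,0,0,0],
  [0,0,0,0,0,0],
  [0,0,0,0,0,0],
], jaw=0.05)

```text
time_s: 19.2
ee_pos: [0.4269, -0.2142, 0.1073]
eef_rot: [-3.14, 0.002, 0.006]
force: [0.4, 0.9, 0.0]
grip_width: 0.0504
grip_force: 0.0
```

```bash
python3 -c "
from h import *;go((.415,-.2341,.027),.007)"
```

```text
rotvec [-0.0012  0.0016 -0.0009] then shift [-0.0121  0.0199  0.0803] f [0.4 0.9 0. ] w 0.0504
```

```bash
python3 -c "
from h import *;import pickle
w1,w2=[pickle.load(open(f'w{i}.pkl','rb')) for i in (1,2)]
print(onz(w1,(243.3,208.4),.02),tri([(w1,(250.4,207.5)),(w2,(376.4,220.5))]))"
```

```text
[ 0.38641121 -0.23548064  0.02      ] (array([ 0.38830958, -0.24596751,  0.02074249]), [np.float64(0.2653046231914694), np.float64(0.2653046231915263)])
```

Emit:
shift_gripper([
  [-0.012,0.02,0.04,0,0,0],
  [0,0,0.03,0,0,0],
  [0,0,0.006,0,0,0],
  [0,0,0,0,0,0],
  [0,0,0,0,0,0],
])

```text
time_s: 19.7
ee_pos: [0.4162, -0.2338, 0.0335]
eef_rot: [3.141, -0.001, 0.009]
force: [0.5, 0.8, 0.3]
grip_width: 0.0499
grip_force: 0.0
```

```bash
python3 -c "
from h import *;go((.415,-.2341,.027),.007)"
```

```text
rotvec [ 0.0008 -0.0014  0.0021] then shift [-0.0012  0.0003  0.0065] f [0.5 0.8 0.3] w 0.0499
```

Emit:
shift_gripper([
  [-0.001,0,0.0065,0,0,0],
  [0,0,0,0,0,0],
])

```text
time_s: 19.9
ee_pos: [0.4141, -0.2338, 0.0257]
eef_rot: [3.142, -0.0, 0.008]
force: [0.0, 0.6, -0.2]
grip_width: 0.05
grip_force: 0.0
```

Emit:
shift_gripper([
  [0,0,0,0,0,0],
  [0,0,0,0,0,0],
  [0,0,0,0,0,0],
  [0,0,0,0,0,0],
  [0,0,0,0,0,0],
], jaw=0.01, clamp_n=55)

```text
time_s: 20.4
ee_pos: [0.414, -0.2341, 0.0256]
eef_rot: [-3.141, 0.0, 0.008]
force: [-0.8, 0.1, 2.6]
grip_width: 0.0214
grip_force: 55.0
```

```bash
python3 -c "
from h import *;go((.415,-.2341,.027),.007)"
```

```text
rotvec [-0.0002  0.0003  0.0008] then shift [ 0.001   0.     -0.0014] f [-0.8  0.1  2.6] w 0.0214
```

Emit:
shift_gripper([
  [0,0,-0.02,0,0,0],
  [0,0,-0.045,0,0,0],
  [0,0,-0.045,0,0,-0.036],
  [0,-0.045,0,0,0,0],
  [0,-0.045,0,0,0,0],
  [0,-0.045,0,0,0,0],
  [0,-0.045,0,0,0,0],
  [0,-0.03,0,0,0,0],
  [0,0,0,0,0,0],
  [0,0,0,0,0,0],
])

```text
time_s: 21.4
ee_pos: [0.4048, -0.024, 0.1356]
eef_rot: [-3.141, 0.0, 0.045]
force: [0.0, 0.2, -1.0]
grip_width: 0.0213
grip_force: 55.0
```

```bash
python3 -c "
from h import *;go((.4555,-.0168,.1056),.044)"
```

```text
rotvec [-0.0002  0.0003  0.0014] then shift [ 0.0509 -0.005   0.03  ] f [ 0.   0.2 -1. ] w 0.0213
```

Emit:
shift_gripper([
  [0.03,-0.005,0,0,0,0],
  [0.02,0,0.01,0,0,0],
  [0,0,0.014,0,0,0],
  [0,0,0,0,0,0],
  [0,0,0,0,0,0],
])

```text
time_s: 21.9
ee_pos: [0.4543, -0.0178, 0.1116]
eef_rot: [-3.141, 0.001, 0.043]
force: [-0.2, 0.2, 0.3]
grip_width: 0.0215
grip_force: 55.0
```

```bash
python3 -c "
from h import *;go((.4555,-.0168,.1056),.044)"
```

```text
rotvec [-0.0004  0.0012 -0.0013] then shift [ 0.0012 -0.001   0.006 ] f [-0.2  0.2  0.3] w 0.0215
```

Emit:
shift_gripper([
  [0,-0.0005,0.004,0,0,0],
  [0,0,0.001,0,0,0],
  [0,0,0,0,0,0],
  [0,0,0,0,0,0],
])

```text
time_s: 22.3
ee_pos: [0.4545, -0.0166, 0.1067]
eef_rot: [-3.141, 0.0, 0.044]
force: [-0.0, -0.1, -1.2]
grip_width: 0.0215
grip_force: 55.0
```

Emit:
shift_gripper([
  [0,0,0.0006,0,0,0],
  [0,0,0,0,0,0],
])

```text
time_s: 22.5
ee_pos: [0.4545, -0.0165, 0.1059]
eef_rot: [-3.141, 0.0, 0.044]
force: [-0.2, 0.5, 0.0]
grip_width: 0.0215
grip_force: 55.0
```

```bash
python3 -c "
from h import *;go((.4555,-.0168,.1056),.044)"
```

```text
rotvec [-0.0003  0.0004 -0.0001] then shift [0.001  0.0003 0.0003] f [-0.2  0.5  0. ] w 0.0215
```

Emit:
shift_gripper([
  [0.018,0,0.0003,0,0,0],
  [0.018,0,0,0,0,0],
  [0,0,0,0,0,0],
])

```text
time_s: 22.8
ee_pos: [0.4916, -0.0149, 0.1056]
eef_rot: [-3.141, -0.0, 0.044]
force: [0.2, 0.3, -0.1]
grip_width: 0.0216
grip_force: 55.0
```

Emit:
shift_gripper([
  [0.004,0,0.0002,0,0,0],
  [0,0,0,0,0,0],
])

```text
time_s: 23.0
ee_pos: [0.4942, -0.0148, 0.1055]
eef_rot: [-3.141, 0.0, 0.044]
force: [1.4, 0.4, 0.6]
grip_width: 0.0217
grip_force: 55.0
```

Emit:
shift_gripper([
  [0.003,0,0,0,0,0],
  [0,0,0,0,0,0],
])

```text
time_s: 23.2
ee_pos: [0.4974, -0.0147, 0.1055]
eef_rot: [-3.141, 0.0, 0.044]
force: [-1.1, 0.1, 4.1]
grip_width: 0.0213
grip_force: 55.0
```

Emit:
shift_gripper([
  [0.002,0,0,0,0,0],
  [0,0,0,0,0,0],
])

```text
time_s: 23.4
ee_pos: [0.4994, -0.0146, 0.1055]
eef_rot: [-3.141, 0.0, 0.044]
force: [-1.5, -0.3, 5.2]
grip_width: 0.0213
grip_force: 55.0
```

Emit:
shift_gripper([
  [0.002,0,0,0,0,0],
  [0,0,0,0,0,0],
])

```text
time_s: 23.6
ee_pos: [0.5013, -0.0145, 0.1055]
eef_rot: [-3.141, 0.001, 0.044]
force: [-2.3, 0.4, 6.4]
grip_width: 0.0213
grip_force: 55.0
```

Emit:
shift_gripper([
  [0.002,0,-0.0003,0,0,0],
  [0,0,0,0,0,0],
])

```text
time_s: 23.8
ee_pos: [0.5031, -0.0144, 0.1055]
eef_rot: [-3.141, 0.001, 0.044]
force: [-4.7, -0.2, 3.8]
grip_width: 0.0216
grip_force: 55.0
```

Emit:
shift_gripper([
  [0.002,0,0,0,0,0],
  [0,0,0,0,0,0],
])

```text
time_s: 24.0
ee_pos: [0.5049, -0.0143, 0.1055]
eef_rot: [-3.141, 0.002, 0.044]
force: [-6.9, 0.2, 6.4]
grip_width: 0.0215
grip_force: 55.0
```

The wedge is biting: onset was near x=0.500 as predicted, and the push is now about 7 N, which means under 1 mm of mandrel lift. I'll check that it holds and look.

Emit:
shift_gripper([
  [0.0005,0,0,0,0,0],
  [0,0,0,0,0,0],
  [0,0,0,0,0,0],
  [0,0,0,0,0,0],
  [0,0,0,0,0,0],
])

```text
time_s: 24.5
ee_pos: [0.505, -0.0143, 0.1055]
eef_rot: [-3.141, 0.003, 0.044]
force: [-9.5, -1.3, 8.5]
grip_width: 0.0217
grip_force: 55.0
```

```bash
python3 snap.py w7; python3 snap.py s7 side;python3 - <<'E'
import cv2,numpy as np;a=cv2.imread("pics/w7.png")[0:240];b=cv2.imread("pics/s7.png")[150:290,180:400]
a=cv2.resize(a,(640,300));b=cv2.resize(b,(440,280),interpolation=3);o=np.zeros((590,640,3),np.uint8);o[:300]=a;o[305:585,:440]=b;cv2.imwrite("pics/f7.png",o)
E
```

```text
(no output)
```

View pics/f7.png

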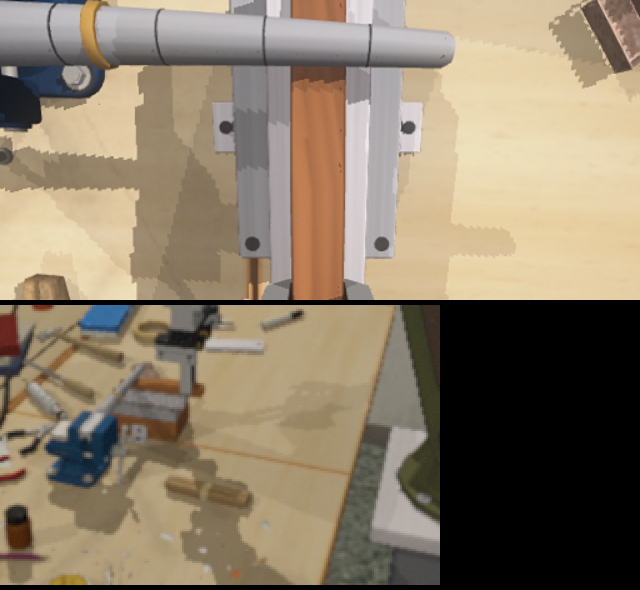

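The wedge sits centred on the packers under the mandrel (crop x 290–347). The push of 9.5 N holds without any further travel, and the clamp lies on the bench at front left. Handing in.

```bash
python3 -c "
from station import ctrl;print(ctrl.hand_in())"
```

```text
the job is handed in; nothing more can be done
None
```

The job is handed in; I wasn't shown the verdict. The ring clamp lies on the bench well clear of the block, two packers are against the stop pins (gap about 28 mm), and the wedge is tight under the mandrel, still gripped and pushed at about 9 N, with an estimated mandrel lift of about 1 mm.

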